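# Find the chock that still grips and set it on the draining slope

## Task

Only one of the three chocks on the parking board still has a sole that grips; the other two have gone slick. Press and drag them one by one a few centimetres along their lanes until you feel the one that drags hard, stand that one on the bare bench and let go of it, then take it afresh by its two ends and set it gently on the slope of the draining stand, flat on the plate and centred between the two blue cheeks, where it must stay by its own grip: no chock may slip off or be dropped there. Leave the two slick chocks standing in lanes of the board and do not disturb the jug, the mould or the bowl.

Things in the scene. Friction and masses are not known exactly. Their poses are not given: they have to be found in the camera images.
- board: Fixed parking board, 220 mm (own x) x 256 mm (own y), origin under its centre, z up, yaw within 0.2 rad. Four grey rails along own x at own y = -123, -41, 41, 123 mm, 10 mm wide, tops 62 mm above the bench, level with the chocks' tops. Between them three lanes 72 mm wide, open at both ends. In a lane a chock can be gripped across its 34 mm width only: its ends have 5 mm to the rails.
- board_floor (a point): Middle of the board's pale floor (middle lane), 16 mm above the bench; axes as the board's; lane centres at own y = -82, 0, 82 mm. Dragged along this floor, the gripping chock resists with 0.8 to 1.15 times the force pressing it down (its weight plus what you press), a slick one with 0.15 to 0.25 times; halted with the drag still on, both may fall to about half.
- chock_a: Draining chock: orange block with a pale stripe and a black rubber sole, 34 mm (own x) x 62 mm (own y) x 46 mm tall, 0.2 to 0.3 kg, origin at the centre of its underside, z up. Three look exactly alike, one in each lane, own x along the lane (within 0.08 rad). One sole still grips, two are glazed slick with dried slip; neither look, name nor lane tells which. Its sides are not slippery.
- chock_b: Draining chock: orange block with a pale stripe and a black rubber sole, 34 mm (own x) x 62 mm (own y) x 46 mm tall, 0.2 to 0.3 kg, origin at the centre of its underside, z up. Three look exactly alike, one in each lane, own x along the lane (within 0.08 rad). One sole still grips, two are glazed slick with dried slip; neither look, name nor lane tells which. Its sides are not slippery.
- chock_c: Draining chock: orange block with a pale stripe and a black rubber sole, 34 mm (own x) x 62 mm (own y) x 46 mm tall, 0.2 to 0.3 kg, origin at the centre of its underside, z up. Three look exactly alike, one in each lane, own x along the lane (within 0.08 rad). One sole still grips, two are glazed slick with dried slip; neither look, name nor lane tells which. Its sides are not slippery.
- stand: Fixed draining stand, origin under its centre, z up. Its steel plate, 74 mm (own x) x 120 mm, rises at 20 degrees (0.349 rad) towards own -y. Two blue cheeks on it, 8 mm thick, 50 mm long up the slope, 40 mm high, stand 46 mm apart along own x; open above, uphill and downhill. The chock's long side goes up the slope, its ends 6 mm out of the cheeks; at its long sides 6 mm remain, no room for fingers.
- seat (a point): Centre of the sloping plate's top between the cheeks, 36 mm above the bench: the centre of the chock's underside belongs here. Own z is square to the slope, own y points downhill, own x as the stand's. A slick chock slides off this slope, the gripping one stays. The bench between board and stand, about 0.45 m ahead of the robot and 0.08 m to its right, is bare (75 mm all round).
- jug: Bystander: loose steel jug, 92 mm across and 100 mm tall, with a handle to own -x and a spout to own +x (about 145 mm over both). Origin under its centre.
- mould: Bystander: loose white plaster mould block with an orange band, 85 x 85 x 70 mm. Origin under its centre.
- bowl: Bystander: loose clay-coloured bowl, 100 mm across, 50 mm tall. Origin under its centre.
Mind the look-alikes: they are no part of the job. Leave any pink or yellow look-alike of the chock_c alone.

How it is judged:
By the outcome, as a careful person would: the job done as asked, in the order asked, and still so for the second after the job is handed in, with the robot touching nothing.
It also fails if it takes over 72 s, if anything falls off the work surface, if the arm or the gripper's body presses on something with over 40 N, if the wrist force passes 120 N, or if a joint passes its speed limit or range.

## Robot

A 6-joint arm with a two-finger parallel gripper is mounted at the origin on the work surface. World frame = base frame: x ahead of the robot, y to its left, z up, the work surface at z = 0. Lengths are in mm, angles in rad, forces in N, time in s.
With the tool pointing down it reaches from about 300 to 750 mm from the base axis. Payload 8.5 kg.
Tool frame: the origin (TCP) lies on the centre line of the jaws, within the pads' length; the fingertips stand 19 mm ahead of it and the grasp point (between the pads) is the TCP; z points along the fingers, y is the line along which they close (so a half turn about z gives the same grasp; the last joint's range is limited). The gripper opens to 85 mm and grips with 20 to 120 N. Pads are 22 mm wide; open, the fingers measure 114 mm over their backs; the gripper's body (76 mm by 85 mm) begins 54 mm behind the grasp point. The pads swing forward as they close: fully open they stand 13 mm farther back than shut.
Start: joints at [-1.528, 0.381, 1.297, -0, 1.464, -0.215], TCP at [140.22, -531.807, 250.322] pointing down, gripper open.
Joint ranges: [-3.11, 3.11], [-0.89, 2.33], [0.22, 2.48], [-1.42, 4.56], [0.17, 2.85], [-2.88, 2.88]. Speed limits (rad/s): [2.39, 2.39, 3.14, 3.14, 3.14, 3.14].

## Interface

Orientations are given as [roll, pitch, yaw] about the fixed x, y, z axes, in that order (R = Rz(yaw) Ry(pitch) Rx(roll)).
In Python, from rig import * gives the robot as it stands. The module is installed in compiled form; this text tells all that it offers.
- The arm moves only by the tool jog_arm, never from a script. Its argument "targets" is one flat list of numbers, 5 for each row, row after row: the shift along the tool's x, y, z in cm, then the turn about the tool's z in rad, then the finger opening in cm, from 0 to 8.54. A call has 1 to 12 rows; each row shifts and turns the commanded pose from where the row before left it, along the tool's axes as they then stand; what a row does not reach is not made up. A row lasts 1/12 s, in which the tool goes at most 41.7 mm and 7.16 degrees, less where a joint would pass 70% of its speed; a pose out of reach is approached as far as the arm can. A call with a gripper value outside its range is refused whole. The fingers move at their own pace and stop on an object; "squeeze" is the grip in N (left out, the last holds). Time passes only in rows, so rows that do not move let the fingers close. It gives the time, the measured TCP pose, the force, the opening and the grip force at its end, in the units of the state.
- sense(): the state, without advancing time (a new reading comes with each control period).
- camera(name): name is "side" or "top"; returns the picture (400x640x3 uint8, red, green, blue); there is no depth.
- calibration(name): a dict with "fovy" (degrees; the focal length in pixels is half the picture's height over the tangent of half this angle, whatever the lens; pixels are square), "cx", "cy" (the principal point, pixels), "extrinsics" (4x4, takes a point from camera to world coordinates). Camera axes: x right, y up, looking along -z (the intrinsics and any distortion apply to the point x, -y, -z); pixel columns grow to the right and rows downward; lengths in mm; the calibration is good to about 2 mm. A picture is of the moment at which its call begins. calibration takes no time and is no camera call.
- finish_job(): hands the job in; it is judged then, once.
The state is a dict: "time": time; "joint_pos": joint angles; "joint_velocities": joint speeds; "effort": joint torques, N m; "tcp_pos": TCP position; "tcp_rot": TCP orientation; "wrist_force": force on the tool from outside, world axes, zero at the start; "moment": the same for the moment, N m; "gripper_width": finger opening in mm; "grip_force": force on a finger pad.
Only numpy, scipy, OpenCV 4.12 (cv2) and the standard library are available. Lean on these libraries where they do the work, as an engineer would, in place of code of your own. Each camera call takes 0.05 s, during which the arm holds its last target. There are 200 camera calls.

## Working session

There is one attempt and no reset: what is moved stays moved. The work goes in short steps, Python scripts to look and compute and a tool call to move; the robot and the scene stay as the last step left them, time stands still between calls to the robot, and variables do not carry over. Pictures are saved under pics/ and viewed, at most 10 in all, crops included, and the job is handed in when it is done.

Besides the shell and the picture viewer there is one more tool, called after "Emit:" as name(argument=value, ...) on one line, values as JSON. jog_arm: Moves the arm, as the interface text tells. Its arguments: {"type":"object","properties":{"targets":{"type":"array","items":{"type":"number"}},"squeeze":{"type":"number"}},"required":["targets"]}

```bash
mkdir -p pics
cat > h.py <<'E'
from rig import *
import numpy as np, cv2
def snap(n,f):
    im=np.array(camera(n)); cv2.imwrite('pics/'+f,im[:,:,::-1]); return im
def cast(n,uv,z):
    c=calibration(n); f=200/np.tan(np.radians(c['fovy'])/2); E=np.array(c['extrinsics'])
    d=c.get('distortion',None)
    uv=np.atleast_2d(uv).astype(float)
    K=np.array([[f,0,c['cx']],[0,f,c['cy']],[0,0,1]])
    p=cv2.undistortPoints(uv[:,None,:],K,np.array(d,float) if d is not None else None)[:,0]
    r=np.c_[p[:,0],-p[:,1],-np.ones(len(p))]@E[:3,:3].T
    o=E[:3,3]; return o+r*((z-o[2])/r[:,2])[:,None]
E
python3 - <<'E'
from h import *
for n in('top','side'): print(calibration(n)); snap(n,n+'0.png')
print(sense())
E
```

```text
{'fovy': 51.627242210198084, 'cx': 325.3514177215227, 'cy': 201.4507128839206, 'extrinsics': array([[ 1.91792963e-02,  9.96917666e-01, -7.60744514e-02,
         4.29900045e+02],
       [-9.99814396e-01,  1.92625081e-02,  3.60147029e-04,
        -5.89478344e+01],
       [ 1.82442167e-03,  7.60534243e-02,  9.97102075e-01,
         1.11498386e+03],
       [ 0.00000000e+00,  0.00000000e+00,  0.00000000e+00,
         1.00000000e+00]])}
{'fovy': 43.895720054321735, 'cx': 311.0014850038147, 'cy': 198.34391465646, 'extrinsics': array([[-9.94703054e-01,  5.08704087e-02, -8.93198538e-02,
         4.05174771e+02],
       [-1.02196314e-01, -5.82706628e-01,  8.06231294e-01,
         9.50951922e+02],
       [-1.10339553e-02,  8.11088890e-01,  5.84818830e-01,
         8.09321244e+02],
       [ 0.00000000e+00,  0.00000000e+00,  0.00000000e+00,
         1.00000000e+00]])}
{'time': 0.1, 'joint_pos': array([-1.52830805e+00,  3.81176954e-01,  1.29815876e+00, -6.79290792e-06,
        1.46360060e+00, -2.15274879e-01]), 'joint_velocities': array([ 0.00158379,  0.00069411, -0.00192531,  0.0007899 , -0.00107952,
       -0.00190531]), 'effort': array([ 2.02227820e-03, -4.49223804e+01, -2.31658083e+01, -2.39091087e-04,
        3.59057813e-03,  1.83343985e-05]), 'tcp_pos': array([ 140.20448531, -531.59038868,  249.75638493]), 'tcp_rot': array([-3.14027857e+00, -2.80429883e-04,  2.57763700e-01]), 'wrist_force': array([-0.26531703, -0.08753445, -0.05407372]), 'moment': array([0.04074104, 0.01005792, 0.01758945]), 'grip_force': 0.0, 'gripper_width': 85.47323484732448}
```

View pics/top0.png

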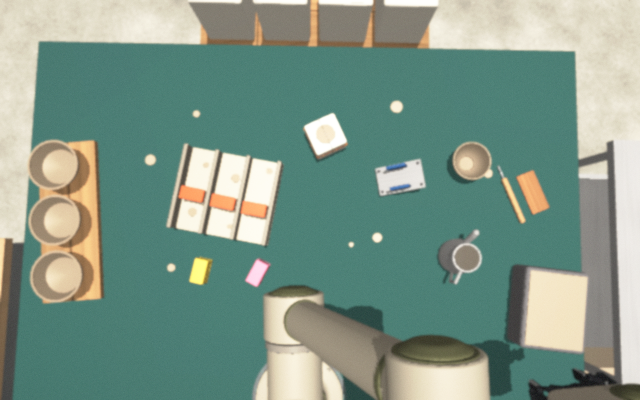

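View pics/side0.png

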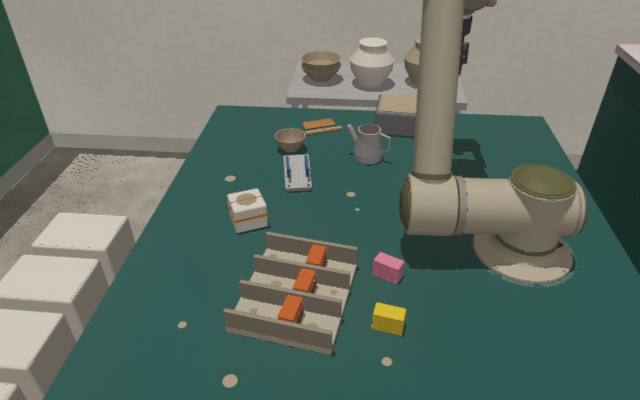

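Top view: board centred near (225,197), with orange chocks at (192,194), (223,203) and (254,210) in its lanes. The pink block (257,272), yellow block (200,271) and brown one (533,192) are off the board. The stand is at (400,178), mould (326,135), bowl (472,161) and jug (462,257). The side view agrees.

Run:
```python
from h import *
im=cv2.imread('pics/top0.png')[:,:,::-1].copy()
hsv=cv2.cvtColor(im,cv2.COLOR_RGB2HSV)
def blobs(m,z,mn=30,n='top'):
    for c in cv2.findContours(m.astype(np.uint8),cv2.RETR_EXTERNAL,cv2.CHAIN_APPROX_NONE)[0]:
        if cv2.contourArea(c)<mn: continue
        r=cv2.minAreaRect(c); b=cv2.boxPoints(r); w=cast(n,b,z)[:,:2]
        e=[w[1]-w[0],w[2]-w[1]]
        print(np.round(r[0]),'ctr',w.mean(0).round(1),'sides',[(round(float(np.linalg.norm(k)),1),round(float(np.arctan2(k[1],k[0])),3)) for k in e])
H,S,V=[hsv[:,:,i].astype(int) for i in range(3)]
print('orange');blobs((H<14)&(S>170)&(V>120),62)
print('blue');blobs((H>100)&(H<125)&(S>110)&(V>60),76,15)
sub=((S<60)&(V>110)); sub[:, :360]=0; sub[:,440:]=0; sub[:155]=0; sub[205:]=0
print('plate');blobs(sub,36)
crop=im[150:240,165:285]; crop2=im[150:210,360:440]
a=cv2.resize(crop,None,fx=5,fy=5,interpolation=cv2.INTER_CUBIC);b=cv2.resize(crop2,None,fx=2.5,fy=2.5)
o=np.zeros((600,600,3),np.uint8);o[:450]=a;o[450:600,:200]=b
s=cv2.imread('pics/side0.png')[145:195,270:330,::-1];s=cv2.resize(s,None,fx=3,fy=3);o[450:600,300:480]=s
cv2.imwrite('pics/crop.png',o[:,:,::-1])
```

```text
orange
blue
[400. 187.] ctr [ 549.4 -246. ] sides [(44.3, -1.353), (5.5, -2.941)]
[396. 166.] ctr [ 602.4 -235.7] sides [(44.5, -1.339), (8.9, -2.927)]
plate
[400. 177.] ctr [ 580.4 -253.6] sides [(128.4, -1.363), (81.1, -2.954)]
```

View pics/crop.png

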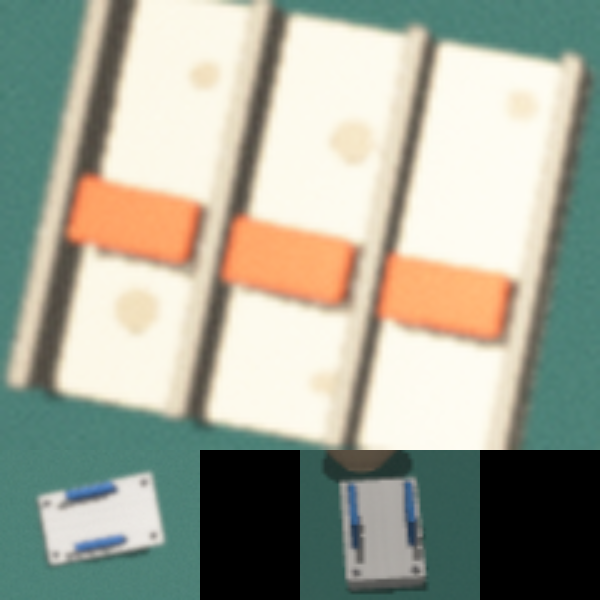

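The crop shows three identical plain orange tops in the lanes, with the board and stand edges clear. The pink and yellow blocks lie outside the board, so these three are the chocks. Next I'll refine the masks and triangulate the stand corners to find which end is uphill.

```bash
cat >> h.py <<'E'
def orange(im,z,lo=60,n='top'):
    hsv=cv2.cvtColor(im,cv2.COLOR_RGB2HSV).astype(int); H,S,V=hsv[:,:,0],hsv[:,:,1],hsv[:,:,2]
    m=(H<13)&(S>115)&(V>190); out=[]
    for c in cv2.findContours(m.astype(np.uint8),cv2.RETR_EXTERNAL,cv2.CHAIN_APPROX_NONE)[0]:
        if cv2.contourArea(c)<lo: continue
        r=cv2.minAreaRect(c); w=cast(n,cv2.boxPoints(r),z)[:,:2]; e=[w[1]-w[0],w[2]-w[1]]
        L=max(e,key=np.linalg.norm); 
        print(np.round(r[0]),'ctr',w.mean(0).round(1),'sz',[round(float(np.linalg.norm(k)),1) for k in e],'long dir',round(float(np.arctan2(L[1],L[0])%np.pi),3))
def tri(a,b):
    p0=cast('top',a,0);p1=cast('top',a,200);q0=cast('side',b,0);q1=cast('side',b,200)
    for i in range(len(p0)):
        u=p1[i]-p0[i];v=q1[i]-q0[i];s,*_=np.linalg.lstsq(np.c_[u,-v],q0[i]-p0[i],rcond=None)
        A=p0[i]+s[0]*u;B=q0[i]+s[1]*v; print(((A+B)/2).round(1),'gap',np.linalg.norm(A-B).round(1))
E
python3 - <<'E'
from h import *
im=cv2.imread('pics/top0.png')[:,:,::-1].copy()
orange(im,62)
t=np.array([[38,494],[152,473],[164,540],[52,564]],float); t=np.c_[360+t[:,0]/2.5,150+(t[:,1]-450)/2.5]
# top view: left=+y; order: far-x/+y, far-x/-y, near-x/-y, near-x/+y ; side view: left = +x, down=+y
s=np.array([[346,580],[340,480],[416,478],[424,572]],float); s=np.c_[270+(s[:,0]-300)/3,145+(s[:,1]-450)/3]
print('plate');tri(t,s)
# rail tops: far ends (top of pic) then near ends from crop
r=np.array([[100,0],[262,3],[418,30],[572,58],[18,385],[180,413]],float); r=np.c_[165+r[:,0]/5,150+r[:,1]/5]
print('rails',cast('top',r,62)[:,:2].round(1).tolist())
E
```

```text
[222. 202.] ctr [504.8 203.9] sz [34.0, 63.4] long dir 1.379
[191. 194.] ctr [523. 284.] sz [34.0, 63.0] long dir 1.319
plate
[ 606.4 -192.    10.8] gap 3.6
[ 625.7 -305.4   51.9] gap 0.6
[ 553.6 -318.3   50.3] gap 5.3
[ 532.3 -207.3   13.6] gap 0.4
rails [[636.2, 304.8], [636.3, 221.3], [623.8, 140.5], [610.7, 60.8], [437.5, 337.6], [424.9, 254.7]]
```

```bash
cat >> h.py <<'E'
def go(x,y,z,yaw):
    s=sense(); p=np.array(s['tcp_pos']); w=s['tcp_rot'][2]
    if 'cmdyaw' in globals(): w=cmdyaw
    d=np.array([x,y,z])-p; c,q=np.cos(w),np.sin(w)
    print('shift cm tool',np.round([(c*d[0]+q*d[1])/10,(q*d[0]-c*d[1])/10,-d[2]/10],2),'turn(tool z)',round(-(yaw-w),3),'t',round(s['time'],2),'yaw',round(w,3),'F',np.round(s['wrist_force'],1))
E
python3 - <<'E'
from h import *
im=cv2.imread('pics/top0.png')[:,:,::-1].copy()
hsv=cv2.cvtColor(im,cv2.COLOR_RGB2HSV); print(hsv[210,254],hsv[202,222])
m=((hsv[:,:,0]<16)&(hsv[:,:,1]>90)&(hsv[:,:,2]>170)).astype(np.uint8);m[:,:237]=0;m[:,275:]=0;m[230:]=0;m[:190]=0
c=max(cv2.findContours(m,0,1)[0],key=cv2.contourArea);r=cv2.minAreaRect(c);print(r);w=cast('top',cv2.boxPoints(r),62)[:,:2];print(w.mean(0),w.tolist())
go(w.mean(0)[0],w.mean(0)[1],160,1.4)
E
```

```text
[ 14 136 255] [ 13 145 254]
((253.46470642089844, 209.1588134765625), (25.706260681152344, 13.341224670410156), 12.528807640075684)
[487.01371117 123.55832968] [[476.80672126811226, 158.87540486240937], [510.22029028993995, 152.65223242870601], [497.189738812143, 88.16648788232214], [463.8380943171198, 94.53919353387425]]
shift cm tool [ 50.24 -54.51   8.98] turn(tool z) -1.142 t 0.1 yaw 0.258 F [-0.3 -0.1 -0.1]
```

Emit:
jog_arm(targets=[2.1,-2.27,0.37,0,8.5,2.1,-2.27,0.37,0,8.5,2.1,-2.27,0.37,0,8.5,2.1,-2.27,0.37,0,8.5,2.1,-2.27,0.37,0,8.5,2.1,-2.27,0.37,0,8.5,2.1,-2.27,0.37,0,8.5,2.1,-2.27,0.37,0,8.5,2.1,-2.27,0.37,0,8.5,2.1,-2.27,0.37,0,8.5,2.1,-2.27,0.37,0,8.5,2.1,-2.27,0.37,0,8.5])

```text
time: 1.1
tcp_pos: [314.7, -202.7, 205.7]
tcp_rot: [-3.141, 0.0, 0.257]
wrist_force: [1.0, -0.5, 1.0]
gripper_width: 85.0
grip_force: 0.0
```

Emit:
jog_arm(targets=[2.1,-2.27,0.37,0,8.5,2.1,-2.27,0.37,0,8.5,2.1,-2.27,0.37,0,8.5,2.1,-2.27,0.37,0,8.5,2.1,-2.27,0.37,0,8.5,2.1,-2.27,0.37,0,8.5,2.1,-2.27,0.37,0,8.5,2.1,-2.27,0.37,0,8.5,2.1,-2.27,0.37,0,8.5,2.1,-2.27,0.37,0,8.5,2.1,-2.27,0.37,0,8.5,2.1,-2.27,0.37,0,8.5])

```text
time: 2.1
tcp_pos: [489.0, 125.1, 161.0]
tcp_rot: [-3.141, 0.001, 0.258]
wrist_force: [0.7, -0.2, 0.3]
gripper_width: 84.9
grip_force: 0.0
```

Emit:
jog_arm(targets=[0,0,0,-0.124,6,0,0,0,-0.124,6,0,0,0,-0.124,6,0,0,0,-0.124,6,0,0,0,-0.124,6,0,0,0,-0.124,6,0,0,0,-0.124,6,0,0,0,-0.124,6,0,0,0,-0.124,6,0,0,0,0,6])

```text
time: 2.93
tcp_pos: [488.5, 123.5, 161.3]
tcp_rot: [-3.141, 0.0, 1.378]
wrist_force: [0.1, -0.2, 0.1]
gripper_width: 59.9
grip_force: 0.0
```

Run:
```python
from h import *
go(487,123.5,45,1.372)
s=sense();print(s['tcp_pos'],s['tcp_rot'],s['gripper_width'])
```

```text
shift cm tool [-0.03 -0.15 11.63] turn(tool z) 0.006 t 2.93 yaw 1.378 F [ 0.1 -0.2  0.1]
[488.51416529 123.4595711  161.27623958] [-3.14096056e+00  1.59255145e-04  1.37821643e+00] 59.949303365600734
```

Emit:
jog_arm(targets=[0,-0.15,2.3,0,6,0,0,2.3,0,6,0,0,2.3,0,6,0,0,2.3,0,6,0,0,2.3,0,6,0,0,0,0,3,0,0,0,0,3,0,0,0,0,3,0,0,0,0,3], squeeze=40)

```text
time: 3.68
tcp_pos: [487.7, 123.8, 47.7]
tcp_rot: [3.14, -0.0, 1.373]
wrist_force: [0.8, 0.5, -2.0]
gripper_width: 33.9
grip_force: 41.5
```

Emit:
jog_arm(targets=[0,0,0,0,3,0,0,0.1,0,3,0,0,0.1,0,3])

```text
time: 3.93
tcp_pos: [487.7, 123.8, 46.6]
tcp_rot: [3.139, -0.0, 1.374]
wrist_force: [-8.2, -1.7, 31.8]
gripper_width: 34.2
grip_force: 45.0
```

Emit:
jog_arm(targets=[0,0,-0.05,0,3,0,0.3,0,0,3,0,0.3,0,0,3,0,0.3,0,0,3,0,0.3,0,0,3,0,0.3,0,0,3])

```text
time: 4.43
tcp_pos: [489.0, 123.6, 46.7]
tcp_rot: [-3.112, 0.002, 1.375]
wrist_force: [-64.6, 16.0, 72.3]
gripper_width: 33.6
grip_force: 50.3
```

Emit:
jog_arm(targets=[0,0.3,0,0,3,0,0.3,0,0,3,0,0.3,0,0,3,0,0.3,0,0,3])

```text
time: 4.77
tcp_pos: [512.0, 119.2, 46.3]
tcp_rot: [-3.139, -0.0, 1.374]
wrist_force: [-14.0, 4.1, 18.7]
gripper_width: 33.5
grip_force: 40.9
```

Emit:
jog_arm(targets=[0,0.3,0,0,3,0,0.3,0,0,3])

```text
time: 4.93
tcp_pos: [514.1, 118.7, 46.4]
tcp_rot: [-3.129, 0.001, 1.374]
wrist_force: [-29.5, 6.2, 32.1]
gripper_width: 33.7
grip_force: 42.8
```

Ratio about 0.92 in the press-and-drag, with the force straight along the lane. This is the gripping chock. Next I'll lift it and take it to the bare bench.

Emit:
jog_arm(targets=[0,0,-0.5,0,3,0,0,-2,0,3,0,0,-3,0,3,0,0,-3.5,0,3,-2.6,-0.3,0,0,3,-2.6,-0.3,0,0,3,-2.6,-0.3,0,0,3,-2.6,-0.3,0,0,3,-2.6,-0.3,0,0,3,-2.6,-0.3,0,0,3,-2.6,-0.3,0,0,3,-2.6,-0.3,0,0,3])

```text
time: 5.93
tcp_pos: [454.8, -83.1, 135.4]
tcp_rot: [3.141, 0.0, 1.374]
wrist_force: [-0.8, -0.1, -2.7]
gripper_width: 33.3
grip_force: 40.4
```

Emit:
jog_arm(targets=[0,0,0,-0.1,3,0,0,0,-0.1,3,0,0,0,-0.1,3,0,0,0,-0.1,3,0,0,3,0,3,0,0,3,0,3,0,0,2,0,3,0,0,1,0,3,0,0,0,0,3,0,0,0,0,3])

```text
time: 6.77
tcp_pos: [455.4, -82.0, 45.2]
tcp_rot: [-3.141, -0.0, 1.774]
wrist_force: [-0.4, -0.3, -2.3]
gripper_width: 33.7
grip_force: 40.3
```

Run:
```python
from h import *
im=snap('top','top1.png'); a=im[150:240,165:285];cv2.imwrite('pics/top1c.png',cv2.resize(im[120:260,150:460],None,fx=2.5,fy=2.5)[:,:,::-1])
go(450,-80,31,1.78)
s=sense();print(s['tcp_pos'],s['tcp_rot'],s['gripper_width'])
```

```text
shift cm tool [ 0.33 -0.52  1.48] turn(tool z) -0.006 t 6.82 yaw 1.774 F [ 0.6  0.1 -1.6]
[455.73257499 -82.14777439  45.76365162] [3.14059818e+00 7.34871793e-04 1.77369500e+00] 33.237274570843695
```

View pics/top1c.png

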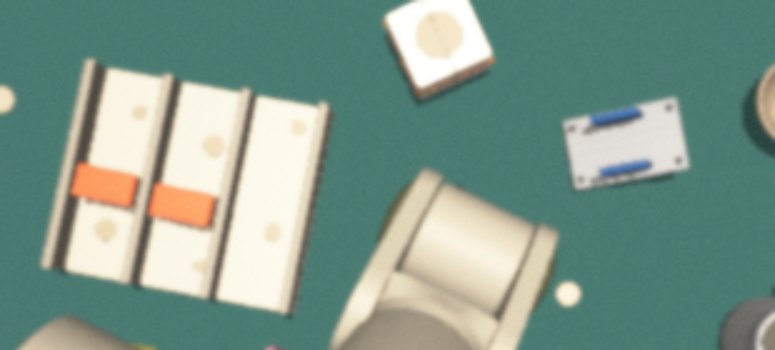

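The picture shows the two other chocks still in their lanes and the right lane empty; the arm hides the held chock. Next I'll set it down with small steps.

Emit:
jog_arm(targets=[0,0,0.6,0,3,0,0,0.5,0,3,0,0,0.2,0,3,0,0,0.1,0,3,0,0,0,0,3])

```text
time: 7.23
tcp_pos: [455.3, -82.0, 30.9]
tcp_rot: [-3.141, -0.0, 1.774]
wrist_force: [0.1, 0.1, -2.7]
gripper_width: 33.5
grip_force: 40.4
```

Emit:
jog_arm(targets=[0,0,0.1,0,3,0,0,0,0,3])

```text
time: 7.4
tcp_pos: [455.4, -82.0, 30.4]
tcp_rot: [3.141, 0.0, 1.774]
wrist_force: [-0.2, 0.5, 1.3]
gripper_width: 33.7
grip_force: 40.6
```

Emit:
jog_arm(targets=[0,0,0,0,4.5,0,0,0,0,6,0,0,0,0,6,0,0,-2,0,6,0,0,-3,0,6,0,0,-3,0,8.5,0,0,0,0.12,8.5,0,0,0,0.12,8.5,0,0,0,0.12,8.5,0,0,0,0.12,8.5,0,0,0,0.12,8.5,0,0,0,0.12,8.5])

```text
time: 8.4
tcp_pos: [455.3, -82.0, 110.1]
tcp_rot: [3.141, -0.0, 1.048]
wrist_force: [-1.5, 0.5, 0.6]
gripper_width: 85.5
grip_force: 0.0
```

Emit:
jog_arm(targets=[0,0,0,0.12,8.5,0,0,0,0.12,8.5,0,0,0,0.12,8.5,0,0,0,0.12,8.5,0,0,0,0.12,8.5,0,0,0,0.12,8.5,0,0,0,0.124,8.5,0,0,0,0,8.5])

```text
time: 9.07
tcp_pos: [455.3, -82.0, 110.0]
tcp_rot: [3.142, -0.0, 0.205]
wrist_force: [0.0, -0.4, 0.0]
gripper_width: 85.2
grip_force: 0.0
```

Run:
```python
from h import *
snap('top','top2.png'); im=snap('side','side2.png');cv2.imwrite('pics/side2c.png',cv2.resize(im[100:340,220:460],None,fx=2.4,fy=2.4)[:,:,::-1])
go(455.4,-82,32,0.203)
```

```text
shift cm tool [0.01 0.   7.8 ] turn(tool z) 0.011 t 9.17 yaw 0.214 F [-0.3 -0.2 -0.5]
```

View pics/side2c.png

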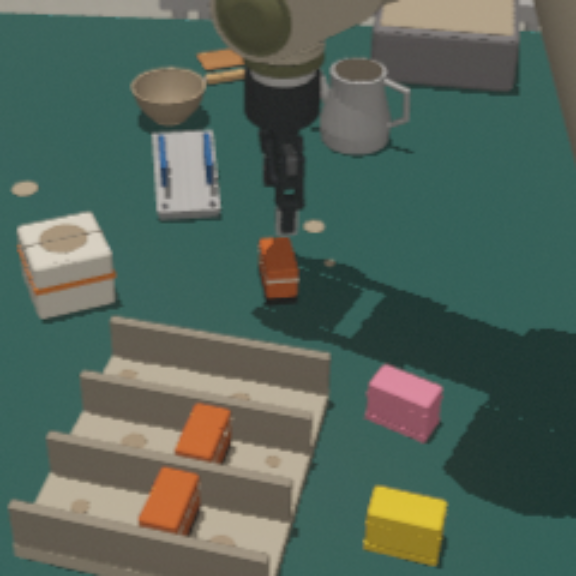

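The crop shows the chock upright on the bare bench at about (278,268) in the crop, released, and the two slick ones in their lanes. Next I'll take it by its ends.

Emit:
jog_arm(targets=[0,0,2.5,0,8.5,0,0,2.5,0,8.5,0,0,2,0,8.5,0,0,0.7,0,8.5,0,0,0,0,8,0,0,0,0,7.3,0,0,0,0,6.6,0,0,0,0,6,0,0,0,0,5.8,0,0,0,0,5.8], squeeze=30)

```text
time: 10.0
tcp_pos: [455.9, -82.1, 34.3]
tcp_rot: [3.14, -0.002, 0.21]
wrist_force: [-1.3, 1.6, 7.3]
gripper_width: 61.4
grip_force: 34.2
```

Emit:
jog_arm(targets=[0,0,-1,0,5.8,0,0,-2,0,5.8,0,0,-3,0,5.8,0,0,-3,0,5.8,0,0,-3,0,5.8,0,0,0,0,5.8])

```text
time: 10.5
tcp_pos: [457.2, -82.7, 158.4]
tcp_rot: [3.135, -0.008, 0.211]
wrist_force: [0.3, -0.3, -1.9]
gripper_width: 61.5
grip_force: 34.4
```

Run:
```python
from h import *
im=cv2.imread('pics/top2.png')[:,:,::-1].copy()
b=((im[:,:,2].astype(int)-im[:,:,0]>45)&(im[:,:,2]>90)).astype(np.uint8); b[:,:360]=0;b[:,440:]=0;b[:150]=0;b[210:]=0
M=[]
for c in cv2.findContours(b,0,1)[0]:
    if cv2.contourArea(c)<10: continue
    r=cv2.minAreaRect(c);w=cast('top',cv2.boxPoints(r),73.6)[:,:2];M.append(w.mean(0));e=max([w[1]-w[0],w[2]-w[1]],key=np.linalg.norm);print(w.mean(0).round(1),np.linalg.norm(e).round(1),np.arctan2(e[1],e[0]).round(3))
m=(M[0]+M[1])/2; print('mid',m,'cross',np.arctan2(*(M[1]-M[0])[::-1]),np.linalg.norm(M[1]-M[0]))
go(579.3,-254.8,145,0.203); s=sense(); print(s['tcp_pos'],s['tcp_rot'],s['gripper_width'],s['grip_force'])
```

```text
[ 549.8 -245.7] 46.9 -1.353
[ 604.3 -235.8] 48.5 -1.339
mid [ 577.02099928 -240.71201042] cross 0.18012957472096452 55.37940965107071
shift cm tool [ 8.35 19.38  1.34] turn(tool z) 0.008 t 10.5 yaw 0.211 F [ 0.3 -0.3 -1.9]
[457.17278081 -82.70151095 158.36547307] [ 3.13543098 -0.00811908  0.2105255 ] 61.458929326424176 34.37416076660156
```

Emit:
jog_arm(targets=[1.05,2.4,0,0,5.8,1.05,2.4,0,0,5.8,1.05,2.4,0,0,5.8,1.05,2.4,0,0,5.8,1.05,2.4,0,0,5.8,1.05,2.4,0,0,5.8,1.05,2.4,0,0,5.8,1.05,2.4,0,0,5.8,0,0,0,0,5.8,0,0,0,0,5.8])

```text
time: 11.33
tcp_pos: [577.3, -252.9, 151.7]
tcp_rot: [-3.14, 0.001, 0.209]
wrist_force: [0.0, -0.3, -2.6]
gripper_width: 61.9
grip_force: 34.4
```

Run:
```python
from h import *
snap('top','top3.png'); im=snap('side','side3.png')
a=cv2.resize(im[60:200,240:380],None,fx=4,fy=4);cv2.imwrite('pics/side3c.png',a[:,:,::-1])
go(579.4,-252.9,90,0.207);s=sense();print(s['tcp_pos'],s['tcp_rot'],s['gripper_width'],s['grip_force'])
```

```text
shift cm tool [0.22 0.18 6.24] turn(tool z) 0.003 t 11.43 yaw 0.21 F [ 0.4  0.  -3.5]
[ 576.89539677 -251.63699609  152.36697527] [-3.14030106e+00  1.07904836e-03  2.10076352e-01] 61.36327143428504 34.42955732345581
```

View pics/side3c.png

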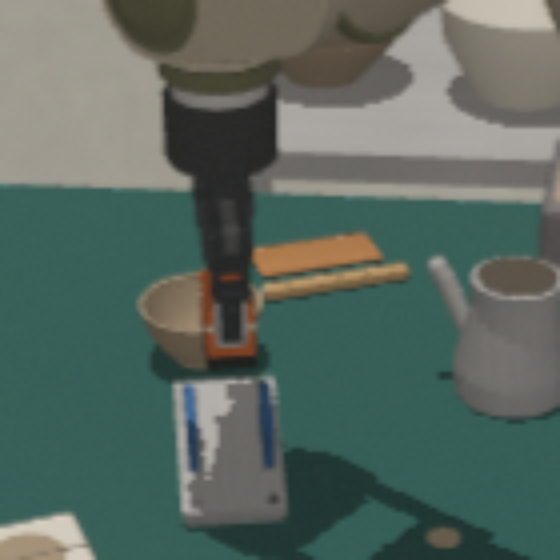

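The crop shows the chock held level with its end at about (231,315) in the crop, centred on the finger, and the stand below it at (230,450). Next I'll lower it, then step down by feel.

Emit:
jog_arm(targets=[0.22,0.1,2,0,5.8,0,0,2,0,5.8,0,0,1.5,0,5.8,0,0,0.5,0,5.8,0,0,0,0,5.8])

```text
time: 11.85
tcp_pos: [579.1, -251.8, 92.0]
tcp_rot: [-3.14, 0.002, 0.21]
wrist_force: [1.0, -0.1, -2.7]
gripper_width: 61.7
grip_force: 34.3
```

Emit:
jog_arm(targets=[0,0,0.3,0,5.8,0,0,0.2,0,5.8,0,0,0,0,5.8])

```text
time: 12.1
tcp_pos: [579.9, -252.7, 88.5]
tcp_rot: [3.141, -0.001, 0.21]
wrist_force: [-0.1, 0.2, -2.3]
gripper_width: 61.6
grip_force: 34.4
```

Emit:
jog_arm(targets=[0,0,0.15,0,5.8,0,0,0.15,0,5.8,0,0,0,0,5.8])

```text
time: 12.35
tcp_pos: [579.8, -252.8, 85.0]
tcp_rot: [-3.142, 0.0, 0.21]
wrist_force: [0.2, 0.2, -2.6]
gripper_width: 61.6
grip_force: 34.4
```

Emit:
jog_arm(targets=[0,0,0.1,0,5.8,0,0,0.1,0,5.8,0,0,0,0,5.8])

```text
time: 12.6
tcp_pos: [579.8, -252.7, 82.8]
tcp_rot: [-3.141, 0.0, 0.21]
wrist_force: [-0.4, 0.7, -2.7]
gripper_width: 61.3
grip_force: 34.4
```

Emit:
jog_arm(targets=[0,0,0.1,0,5.8,0,0,0,0,5.8])

```text
time: 12.77
tcp_pos: [579.8, -252.7, 81.8]
tcp_rot: [-3.141, 0.0, 0.21]
wrist_force: [0.7, -0.1, -2.5]
gripper_width: 61.2
grip_force: 34.4
```

Emit:
jog_arm(targets=[0,0,0.05,0,5.8,0,0,0,0,5.8])

```text
time: 12.93
tcp_pos: [579.8, -252.8, 81.5]
tcp_rot: [-3.142, -0.0, 0.21]
wrist_force: [0.4, -0.1, -2.7]
gripper_width: 61.6
grip_force: 34.4
```

Emit:
jog_arm(targets=[0,0,0.1,0,5.8,0,0,0,0,5.8])

```text
time: 13.1
tcp_pos: [579.9, -252.9, 81.2]
tcp_rot: [3.141, -0.0, 0.21]
wrist_force: [-0.6, 0.2, 2.5]
gripper_width: 61.8
grip_force: 35.1
```

Emit:
jog_arm(targets=[0,0,0.05,0,5.8,0,0,0,0,5.8])

```text
time: 13.27
tcp_pos: [580.0, -252.9, 81.1]
tcp_rot: [3.141, -0.001, 0.21]
wrist_force: [-2.4, 1.2, 7.6]
gripper_width: 61.0
grip_force: 35.6
```

Emit:
jog_arm(targets=[0,0,0.05,0,5.8,0,0,0,0,5.8])

```text
time: 13.43
tcp_pos: [580.0, -252.9, 81.0]
tcp_rot: [3.14, -0.001, 0.21]
wrist_force: [-4.2, 2.2, 9.7]
gripper_width: 61.3
grip_force: 35.9
```

The uphill edge touches at the expected height. Now I'll open slowly so the chock leans down onto the slope between the fingers.

Emit:
jog_arm(targets=[0,0,0,0,6.1,0,0,0,0,6.2,0,0,0,0,6.25,0,0,0,0,6.3,0,0,0,0,6.35,0,0,0,0,6.4,0,0,0,0,6.4], squeeze=20)

```text
time: 14.02
tcp_pos: [579.8, -252.8, 79.3]
tcp_rot: [-3.141, 0.0, 0.21]
wrist_force: [-0.5, 1.3, -0.6]
gripper_width: 64.2
grip_force: 0.6
```

Emit:
jog_arm(targets=[0,0,0,0,6.45,0,0,0,0,6.5,0,0,0,0,6.55,0,0,0,0,6.6,0,0,0,0,6.6])

```text
time: 14.43
tcp_pos: [579.8, -252.8, 79.5]
tcp_rot: [-3.142, 0.0, 0.21]
wrist_force: [0.4, 1.4, -0.8]
gripper_width: 65.9
grip_force: 0.5
```

Run:
```python
from h import *
im=snap('side','side4.png')
a=cv2.resize(im[110:210,250:350],None,fx=5,fy=5);cv2.imwrite('pics/side4c.png',a[:,:,::-1])
```

```text
(no output)
```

View pics/side4c.png

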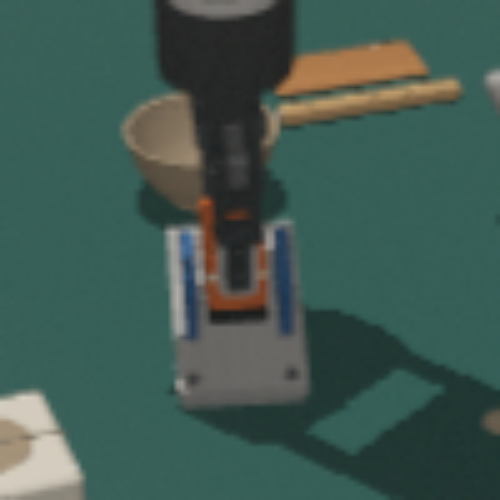

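The crop shows the chock (236,280 in the crop) leaning against the downhill pad, between the blue cheeks. I'll keep opening slowly.

Emit:
jog_arm(targets=[0,0,0,0,6.65,0,0,0,0,6.7,0,0,0,0,6.75,0,0,0,0,6.8,0,0,0,0,6.85,0,0,0,0,6.9,0,0,0,0,6.95,0,0,0,0,7,0,0,0,0,7])

```text
time: 15.23
tcp_pos: [579.8, -252.8, 79.5]
tcp_rot: [-3.142, 0.0, 0.21]
wrist_force: [0.8, 1.6, -0.9]
gripper_width: 70.3
grip_force: 0.5
```

Emit:
jog_arm(targets=[0,0,0,0,7.05,0,0,0,0,7.1,0,0,0,0,7.15,0,0,0,0,7.2,0,0,0,0,7.25,0,0,0,0,7.3,0,0,0,0,7.35,0,0,0,0,7.4,0,0,0,0,7.4])

```text
time: 15.98
tcp_pos: [579.8, -252.8, 79.5]
tcp_rot: [-3.142, -0.0, 0.21]
wrist_force: [-0.3, 0.5, 0.1]
gripper_width: 73.8
grip_force: 0.5
```

Emit:
jog_arm(targets=[0,0,0,0,7.5,0,0,0,0,7.55,0,0,0,0,7.6,0,0,0,0,7.65,0,0,0,0,7.7,0,0,0,0,7.75,0,0,0,0,7.8,0,0,0,0,7.85,0,0,0,0,7.9,0,0,0,0,7.9])

```text
time: 16.82
tcp_pos: [579.8, -252.8, 79.5]
tcp_rot: [3.142, -0.0, 0.21]
wrist_force: [-0.8, 0.4, -1.6]
gripper_width: 79.0
grip_force: 0.5
```

Emit:
jog_arm(targets=[0,-0.1,0,0,8.1,0,-0.1,0,0,8.3,0,-0.1,0,0,8.5,0,-0.1,0,0,8.5,0,-0.1,0,0,8.5,0,0,0,0,8.5,0,0,0,0,8.5])

```text
time: 17.4
tcp_pos: [578.8, -247.9, 79.6]
tcp_rot: [3.141, -0.0, 0.21]
wrist_force: [-0.2, 0.9, -0.0]
gripper_width: 85.2
grip_force: 0.0
```

Run:
```python
from h import *
im=snap('side','side5.png')
a=cv2.resize(im[110:210,250:350],None,fx=5,fy=5);cv2.imwrite('pics/side5c.png',a[:,:,::-1])
s=sense();print(s['wrist_force'],s['grip_force'])
```

```text
[ 0.11418137 -0.1817972   0.6851233 ] 0.0
```

View pics/side5c.png

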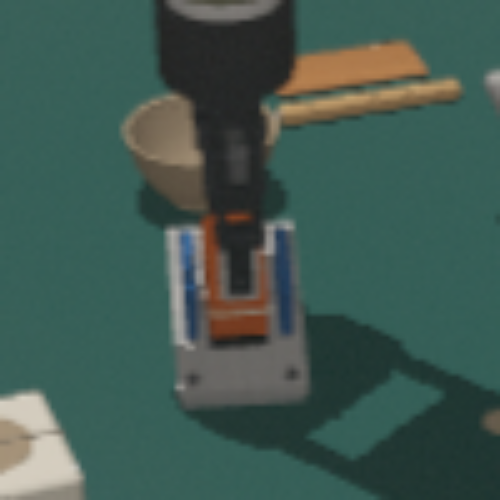

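The crop shows the chock flat on the plate between the cheeks, near end at about (240,325) in the crop, with the fingers clear. Next I'll lift straight up and retreat.

Emit:
jog_arm(targets=[0,0,-0.3,0,8.5,0,0,-0.7,0,8.5,0,0,-1.5,0,8.5,0,0,-3,0,8.5,0,0,-3,0,8.5,0,0,-3,0,8.5,-3,-1,-2,0,8.5,-3,-1,0,0,8.5,-3,-1,0,0,8.5,-3,-1,0,0,8.5,-3,-1,0,0,8.5,-3,-1,0,0,8.5])

```text
time: 18.45
tcp_pos: [388.8, -226.3, 215.2]
tcp_rot: [3.141, -0.001, 0.21]
wrist_force: [0.3, -1.1, 1.4]
gripper_width: 84.8
grip_force: 0.0
```

Run:
```python
from h import *
t=snap('top','top6.png'); im=snap('side','side6.png')
a=cv2.resize(t[150:210,360:440],None,fx=6,fy=6);b=cv2.resize(im[120:210,250:350],None,fx=2.4,fy=2.4)
o=np.zeros((590,480,3),np.uint8);o[:360]=a;o[365:581,:240]=b;c=cv2.resize(t[130:250,150:290],(240,206));o[365:571,240:480]=c
cv2.imwrite('pics/f.png',o[:,:,::-1])
orange(t,62); orange(t,76)
```

```text
[222. 202.] ctr [504.  204.1] sz [34.0, 62.9] long dir 1.345
[191. 194.] ctr [523.6 283.9] sz [34.1, 63.0] long dir 1.345
[397. 175.] ctr [ 580.8 -242.8] sz [65.5, 33.9] long dir 1.81
[222. 202.] ctr [503.  200.6] sz [33.6, 62.0] long dir 1.345
[191. 194.] ctr [522.3 279.4] sz [33.6, 62.2] long dir 1.345
[397. 175.] ctr [ 578.8 -240.3] sz [64.6, 33.4] long dir 1.81
```

View pics/f.png

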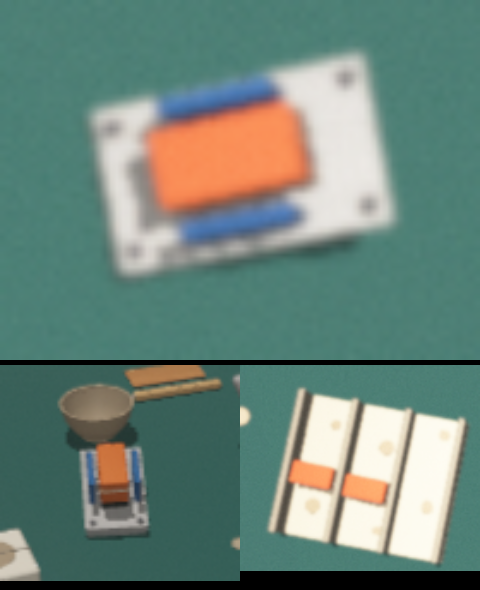

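The final picture shows the chock flat on the slope at (230,155), in the gap between both cheeks and within about 1–2 mm of centre. The slick chocks are unmoved in their lanes and the arm is clear. Handing in.

```bash
python3 -c "
from rig import *
print(finish_job())"
```

```text
the job is handed in; nothing more can be done
None
```

The gripping chock, from the lane nearest the stand, dragged at about 0.92 times the press, so I left the other two untested in their lanes; it was stood on the bench, retaken by its ends and set flat on the slope within about 1–2 mm of centre, and the job was handed in at about 18.6 s.

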